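Square up a slab of peanut brittle for cutting

ROBOT

A 6-joint arm with a two-finger parallel gripper is mounted at the origin on a cart in front of the work surface, level with it; the furniture and walls round the work are solid. World frame = base frame: x ahead of the robot, y to its left, z up, the work surface at z = 0. Lengths are in m, angles in rad, forces in N, time in s.
With the tool pointing down it reaches from about 0.375 to 0.925 m from the base axis. Payload 5.7 kg.
Tool frame: the origin (TCP) lies at the very end of the fingers, on their centre line; the grasp point (between the pads) lies 19 mm behind it (arm.hold_point_z is the distance from the TCP to the grasp point, in m); z points along the fingers, y is the line along which they close (so a half turn about z gives the same grasp; the last joint's range is limited). The gripper opens to 85 mm and grips with 20 to 120 N. Pads are 22 mm wide; open, the fingers measure 114 mm over their backs; the gripper's body (76 mm by 85 mm) begins 54 mm behind the grasp point. The pads swing forward as they close: fully open they stand 13 mm farther back than shut.
Start: joints at [1.017, 0.359, 1.51, -0, 1.272, -0.115], TCP at [0.255, 0.543, 0.231] pointing down, gripper open.
Joint ranges: [-2.97, 2.97], [-1.01, 2.36], [0.21, 2.38], [-0.96, 4.11], [0.2, 2.71], [-2.98, 2.98]. Speed limits (rad/s): [2.39, 2.39, 3.14, 3.14, 3.14, 3.14].

INTERFACE

Orientations are given as a unit quaternion [w, x, y, z].
In Python, from bench import arm gives the robot as it stands.
- The arm moves only by the tool apply_moves, never from a script. Its argument "commands" is a list of rows, each a list of 5 numbers: the shift along the tool's x, y, z in units of 200 mm (1.0 is 200 mm), then the turn about the tool's z in units of 0.5 rad (1.0 is 0.5 rad), then the finger opening in mm, from 0 to 85.4. In form: [[tx, ty, tz, roll, jaw], ...]. A call has 1 to 12 rows; each row is the pose to reach, as a shift and turn from the pose commanded when the call began, along the tool's axes at that moment; what a row does not reach only later rows make up. A row lasts 1/8 s, in which the tool goes at most 62.5 mm and 10.7 degrees, less where a joint would pass 70% of its speed; a pose out of reach is approached as far as the arm can. A call with a number of a shift or a turn outside -1 to 1 is refused whole. A call with a gripper value outside its range is refused whole. The fingers move at their own pace and stop on an object; "force" is the grip in N (left out, the last holds). Time passes only in rows, so rows that repeat a pose let the fingers close. It gives the time, the measured TCP pose, the force, the opening and the grip force at its end, in the units of the state.
- arm.sense(): the state, without advancing time (a new reading comes with each control period).
- arm.camera(name): name is "scene" or "side" or "wrist"; returns (picture, depth): 384x512x3 uint8, red, green, blue; 384x512 float32, m along the optical axis (not along the pixel's ray), 0 where there is no reading.
- arm.get_calibration(name): a dict with "K" (3x3 intrinsics, pixels), "cam_to_world" (4x4, takes a point from camera to world coordinates); the wrist camera has in their place "mount" (4x4, takes a point from camera to tool coordinates, whose origin is the TCP and whose axes are the flange's). Camera axes: x right, y down, z forward; pixel columns grow to the right and rows downward; lengths in m; the calibration is good to about 2 mm. A picture is of the moment at which its call begins: read the wrist's pose just before it. get_calibration takes no time and is no camera call.
- arm.job_done(): hands the job in; it is judged then, once.
The state is a dict: "time_s": time; "qpos": joint angles; "dq": joint speeds; "joint_torque": joint torques, N m; "tool_pos": TCP position; "tool_rot": TCP orientation; "ft_force": force on the tool from outside, world axes, zero at the start; "torque": the same for the moment, N m; "opening": finger opening in m; "gripper_force": force on a finger pad.
Only numpy, scipy, OpenCV 4.12 (cv2) and the standard library are available. Lean on these libraries where they do the work, as an engineer would, in place of code of your own. Each camera call takes 0.05 s, during which the arm holds its last target. There are 200 camera calls.

TASK

Get the peanut brittle ready for cutting: bring the slab fully home into the corner of the fenced board, its long side square and flush along the long fence and its end flush against the short stop. Also lay the straightedge flat on the board, snug against the slab's free long side and covering the whole of that side, so that the slab cannot creep under the knife. Leave the bowls, mug and bottles around the board where they stand.

Things in the scene. Friction and masses are not known exactly. Their poses are not given: they have to be found in the camera images.
- board: Pale wooden board 220 (x) x 280 (y) x 18 mm, fixed. Origin: centre of its underside, z up. Dark long fence along its far (+x) side, y = -132 to +130 mm, inner face at x = +90 mm. Dark short end stop at its +y end, x = +10 to +90 mm, inner face at y = +110 mm. Both 20 mm thick, 26 mm high above the board's top. Other sides open.
- slab: Hard brown slab of peanut brittle with pale nuts in its top, 110 (x) x 150 (y) x 20 mm, about 0.45 kg, too wide to grasp. Lies on the board, up to 15 degrees askew, off the fences. Origin: centre of its underside, z up. Its +x long side faces the long fence, its +y end the stop; fully home its origin is at x = +35, y = +35 mm of the board.
- straightedge: Aluminium bar 20 (x) x 200 (y) x 22 mm high, about 0.3 kg, with a wooden grip on its middle, 16 mm thick (x), 90 mm long (y), from 22 to 54 mm above the underside. Same both ways round. Lies on the worktop to the left or right of the board, roughly pointing away from the robot. Origin: centre of its underside, z up.
- bird_bowl: Bystander: white bowl with a dark rim, 128 mm wide, 64 mm high, on the worktop on the side of the board where the straightedge is not. Origin: centre of its underside.
- mug: Bystander: yellow mug, 78 mm wide (113 mm with its handle), 102 mm high, behind the board to the left. Origin: centre of its underside.
- chilli_bottle: Bystander: small sauce bottle with a yellow cap, 46 mm wide, 178 mm high, behind the board to the right. Origin: centre of its underside.

How it is judged:
By the outcome, as a careful person would: the job done as asked, in the order asked, and still so for the second after the job is handed in, with the robot touching nothing.
It also fails if it takes over 72 s, if anything falls off the work surface, if the arm or the gripper's body presses on something with over 40 N, if the wrist force passes 120 N, or if a joint passes its speed limit or range.

## Working session

There is one attempt and no reset: what is moved stays moved. The work goes in short steps, Python scripts to look and compute and a tool call to move; the robot and the scene stay as the last step left them, time stands still between calls to the robot, and variables do not carry over. Pictures are saved under pics/ and viewed, at most 10 in all, crops included, and the job is handed in when it is done.

Besides the shell and the picture viewer there is one more tool, called after ">>>" as name(argument=value, ...), one argument or row to a line, values as JSON. apply_moves: Moves the arm, as the interface text tells. Shifts and turns lie within -1 to 1; 1 stands for 200 mm of shift or 0.5 rad of turn. Its arguments: {"type":"object","properties":{"commands":{"type":"array"},"force":{"type":"number"}},"required":["commands"]}

```bash
mkdir -p pics; ls; cat > h.py <<'E'
import numpy as np, cv2
from bench import arm
from scipy.spatial.transform import Rotation as R
def tool():
    s=arm.sense(); q=s['tool_rot']; T=np.eye(4)
    T[:3,:3]=R.from_quat([q[1],q[2],q[3],q[0]]).as_matrix(); T[:3,3]=s['tool_pos']; return T
def cloud(name):
    T=tool(); rgb,d=arm.camera(name); c=arm.get_calibration(name); K=np.array(c['K'])
    M=T@np.array(c['mount']) if name=='wrist' else np.array(c['cam_to_world'])
    v,u=np.mgrid[:384,:512]; p=np.stack([(u-K[0,2])/K[0,0]*d,(v-K[1,2])/K[1,1]*d,d],-1)
    P=p@M[:3,:3].T+M[:3,3]; P[d==0]=np.nan
    return rgb,P
E
python3 - <<'E'
from h import *
s=arm.sense(); print(s); print(tool()[:3,:3].round(3)); print(arm.hold_point_z)
a,P=cloud('scene'); b,Q=cloud('side')
np.savez('s0.npz',a=a,P=P,b=b,Q=Q)
cv2.imwrite('pics/a.png',a[...,::-1]);cv2.imwrite('pics/b.png',b[...,::-1])
E
```

```text
pics
{'time_s': 0.0, 'qpos': array([ 1.01686151e+00,  3.59518322e-01,  1.51145653e+00, -1.21401691e-05,
        1.27248109e+00, -1.15094304e-01]), 'dq': array([ 9.98440184e-05, -2.55475218e-05, -5.51707064e-04,  4.45823225e-04,
        8.99460000e-04,  2.58373330e-03]), 'joint_torque': array([ 9.15617275e-04, -5.27619624e+01, -2.78619897e+01, -9.10358722e-05,
        1.31609858e-02, -3.09705456e-05]), 'tool_pos': array([0.25457784, 0.54255476, 0.23043648]), 'tool_rot': array([-3.00390987e-04,  2.17661975e-01,  9.76023768e-01, -8.81910325e-04]), 'ft_force': array([-0.04413413, -0.91931692, -0.59366291]), 'torque': array([-0.00709888, -0.04733357,  0.02538847]), 'gripper_force': 0.0, 'opening': 0.08543641365834248}
[[-0.905  0.425 -0.001]
 [ 0.425  0.905 -0.002]
 [ 0.    -0.002 -1.   ]]
0.0187
```

View pics/a.png

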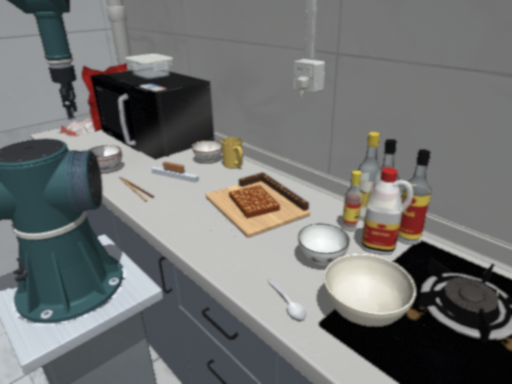

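View pics/b.png

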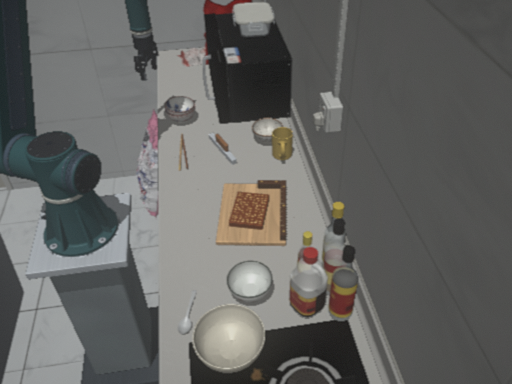

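Scene view: board at about (255,203) with slab at (255,200), stop at (258,180) and fence at (280,190); straightedge to the left at (175,172). Side view: straightedge (222,147), board (252,213), slab (250,210), white bowl (250,281), mug (283,143).

```bash
python3 - <<'E'
from h import *
z=np.load('s0.npz')
for n,px in (('P',[(175,172),(159,170),(197,178),(168,166),(255,200),(240,180),(305,206),(209,197),(250,231),(323,240),(232,150)]),('Q',[(222,147),(212,135),(234,160),(250,210),(262,184),(283,235),(222,240),(224,187),(250,281),(283,143),(268,128)])):
    for u,v in px: print(n,u,v,np.nanmedian(z[n][v-1:v+2,u-1:u+2].reshape(-1,3),0).round(3))
E
```

```text
P 175 172 [0.492 0.33  0.02 ]
P 159 170 [0.463 0.397 0.015]
P 197 178 [0.533 0.251 0.007]
P 168 166 [0.48  0.355 0.04 ]
P 255 200 [ 0.54  -0.052  0.036]
P 240 180 [0.591 0.082 0.04 ]
P 305 206 [ 0.626 -0.178  0.034]
P 209 197 [0.473 0.099 0.014]
P 250 231 [ 0.436 -0.144  0.015]
P 323 240 [ 0.54  -0.317  0.021]
P 232 150 [0.693 0.245 0.074]
Q 222 147 [0.493 0.328 0.027]
Q 212 135 [0.462 0.424 0.023]
Q 234 160 [0.53  0.251 0.015]
Q 250 210 [ 0.549 -0.046  0.038]
Q 262 184 [0.608 0.073 0.039]
Q 283 235 [ 0.633 -0.179  0.042]
Q 222 240 [ 0.446 -0.143  0.018]
Q 224 187 [0.478 0.11  0.017]
Q 250 281 [ 0.51  -0.314  0.014]
Q 283 143 [0.709 0.224 0.09 ]
Q 268 128 [0.689 0.427 0.024]
```

```bash
cat >> h.py <<'E'
def cmd(x,y,z,psi=None):
    """rows units to reach world TCP x,y,z with tool x axis at world angle psi (deg)"""
    T=tool(); d=T[:3,:3].T@(np.array([x,y,z])-T[:3,3])/0.2
    p=np.degrees(np.arctan2(T[1,0],T[0,0])); r=0 if psi is None else -np.radians((psi-p+180)%360-180)/.5
    print('at',T[:3,3].round(4),'psi',p.round(2),'-> shift',d.round(4),'turn',round(float(r),4))
E
python3 - <<'E'
from h import *
print(np.array(arm.get_calibration('wrist')['mount']).round(3),arm.get_calibration('wrist')['K'])
cmd(.40,.40,.33,171)
E
```

```text
[[ 0.001 -0.953 -0.303  0.077]
 [ 1.     0.001 -0.    -0.001]
 [ 0.    -0.303  0.953 -0.143]
 [ 0.     0.     0.     1.   ]] [[270.46428334   0.         252.77819824]
 [  0.         270.46428334 186.01500484]
 [  0.           0.           1.        ]]
at [0.2546 0.5426 0.2305] psi 154.86 -> shift [-0.961  -0.3375 -0.497 ] turn -0.5634
```

>>> apply_moves(
  commands=[
    [-0.3,-0.1,-0.2,-0.15,85],
    [-0.6,-0.2,-0.4,-0.3,85],
    [-0.96,-0.34,-0.4,-0.56,85],
    [-0.96,-0.34,-0.4,-0.56,85],
    [-0.96,-0.34,-0.4,-0.56,85],
  ],
)

```text
time_s: 0.72
tool_pos: [0.4016, 0.3982, 0.3114]
tool_rot: [0.0, 0.081, 0.997, -0.0]
ft_force: [-0.0, 0.2, 0.7]
opening: 0.0848
gripper_force: 0.0
```

```bash
python3 - <<'E'
from h import *
cmd(.44,.16,.25,171)
E
```

```text
at [0.4016 0.3982 0.3114] psi 170.68 -> shift [-0.3822 -1.1442  0.3077] turn -0.011
```

>>> apply_moves(
  commands=[
    [-0.2,-0.3,0.1,0,85],
    [-0.3,-0.6,0.2,0,0],
    [-0.38,-1,0.31,0,0],
    [-0.38,-1,0.31,0,0],
    [-0.38,-1,0.31,0,0],
    [-0.38,-1,0.31,0,0],
  ],
)

```text
time_s: 1.48
tool_pos: [0.4431, 0.1915, 0.2493]
tool_rot: [-0.0, 0.079, 0.997, 0.0]
ft_force: [0.9, 0.7, 0.2]
opening: -0.0001
gripper_force: 0.0
```

```bash
python3 - <<'E'
from h import *
a,P=cloud('wrist'); np.savez('w1.npz',a=a,P=P); cv2.imwrite('pics/w1.png',a[...,::-1]); print(tool().round(3))
E
```

```text
[[-0.988  0.157  0.     0.443]
 [ 0.157  0.988  0.001  0.192]
 [-0.     0.001 -1.     0.249]
 [ 0.     0.     0.     1.   ]]
```

View pics/w1.png

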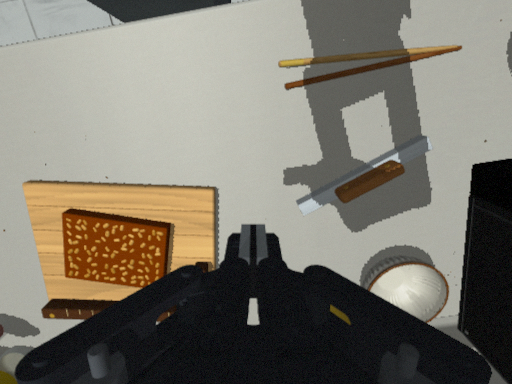

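The wrist view (top = toward the robot) shows the slab askew on the board at (115,248), board edge (25–215,183), fence along (45–150,310), stop partly hidden near (205,270), and the straightedge from (303,210) to (428,143), grip at (370,182).

```bash
cat >> h.py <<'E'
def rect(m,P):
    q=(P[m][:,:2]*1000).astype(np.float32); lab=cv2.minAreaRect(q); b=cv2.boxPoints(lab)
    e=b[1]-b[0],b[2]-b[1]; L=max(e,key=np.linalg.norm); yaw=np.degrees(np.arctan2(-L[0],L[1])); yaw=(yaw+90)%180-90
    return np.round(lab[0],1),np.round(lab[1],1),'yaw of long axis as y:',round(float(yaw),2),len(q)
def big(m):
    m=cv2.morphologyEx(m.astype(np.uint8),cv2.MORPH_OPEN,np.ones((2,2)))
    n,l,s,_=cv2.connectedComponentsWithStats(m); return l==1+np.argmax(s[1:,4])
E
python3 - <<'E'
from h import *
z=np.load('w1.npz'); a=z['a'].astype(int);P=z['P']; X,Y,Z=[P[...,i] for i in range(3)]
u=np.arange(512)[None]+0*X; v=np.arange(384)[:,None]+0*X
reg=(u>280)&(u<450)&(v>110)&(v<235)
print('table z',np.nanmedian(Z[reg]))
print('bar',rect(big(reg&(Z>.012)),P)); print('bartop',rect(big(reg&(Z>.016)&(Z<.028)),P)); print('grip',rect(big(reg&(Z>.047)),P))
w=(u<235)&(v>170)&(v<345)
brd=big(w&(Z>.012)&(Z<.024)&(u<220)&(v<300)); print('board',rect(brd,P),np.nanmedian(Z[brd]))
sl=big(w&(Z>.032)&(Z<.045)&(u<185)&(v<293)); print('slab',rect(sl,P),np.nanmedian(Z[sl]))
f=big(w&(Z>.036)&(v>297)&(u<150)); print('fence vis',rect(f,P),np.nanmedian(Z[f]))
st=w&(Z>.036)&(u>188)&(u<218)&(v>255)&(v<280); print('stop?',st.sum(),P[st].min(0) if st.any() else 0,P[st].max(0))
# board near edge fit
for c in (30,80,130,180,210):
    col=np.where(brd[:,c])[0]; print(c,P[col[0],c].round(4),P[col[0]-2,c].round(4))
E
```

```text
table z 0.0007856274986490219
bar (array([nan, nan]), array([0., 0.]), 'yaw of long axis as y:', nan, 2834)
bartop (array([499.6, 348.3]), array([ 31.8, 209.8]), 'yaw of long axis as y:', 21.19, 1428)
grip (array([505.6, 355.1]), array([ 44. , 108.2]), 'yaw of long axis as y:', 21.02, 841)
board (array([nan, nan]), array([nan,  0.]), 'yaw of long axis as y:', nan, 11485) 0.018883097088698064
slab (array([nan, nan]), array([nan,  0.]), 'yaw of long axis as y:', nan, 6552) 0.03896829531785956
fence vis (array([566.4, -23.6]), array([ 51.6, 460.6]), 'yaw of long axis as y:', 35.21, 3857) 0.32386163394475365
stop? 340 [0.42567101 0.0866763  0.03601772] [0.600585   0.17918097 0.30500739]
30 [ 0.4304 -0.1342  0.0175] [ 0.4282 -0.1368  0.0133]
80 [ 0.4435 -0.0638  0.0167] [ 0.4421 -0.0682  0.0088]
130 [0.4576 0.0078 0.0179] [0.4564 0.005  0.0106]
180 [0.4714 0.0783 0.0148] [0.4704 0.0766 0.0075]
210 [0.4807 0.1216 0.0171] [0.4795 0.1209 0.0109]
```

```bash
sed -i 's/^    m=cv2.morph/    m0=m; m=cv2.morph/; s/return l==1+np.argmax(s\[1:,4\])/return m0\&(l==1+np.argmax(s[1:,4]))/' h.py
cat >> h.py <<'E'
def board(P,near_l,near_r):
    pass
E
python3 - <<'E'
from h import *
z=np.load('w1.npz'); P=z['P']; X,Y,Z=[P[...,i] for i in range(3)]
u=np.arange(512)[None]+0*X; v=np.arange(384)[:,None]+0*X
w=(u<235)&(v>170)&(v<345)
sl=big(w&(Z>.034)&(Z<.045)&(u<185)&(v<293)&(v>205)); print('slab',rect(sl,P),np.nanmedian(Z[sl]))
f=big(w&(Z>.039)&(Z<.05)&(v>293)&(u<100)); print('fence vis',rect(f,P),np.nanmedian(Z[f]))
brd=big(w&(Z>.015)&(Z<.022)&(v<300)&(u<222)); print('board',rect(brd,P))
# board frame, yaw -11.1
c,s=np.cos(np.radians(-11.1)),np.sin(np.radians(-11.1)); B=np.array([[c,s],[-s,c]])
q=P[brd][:,:2]@B.T; print('board local rotated x/y pct',np.percentile(q,[.5,2,98,99.5],0).round(4))
q=P[f][:,:2]@B.T; print('fence',np.percentile(q,[2,50,98],0).round(4))
g=w&(Z>.036)&(Z<.05)&(u>180)&(u<215)&(v>255)&(v<290)
q=P[g][:,:2]@B.T; print('stop',g.sum(),np.percentile(q,[5,50,95],0).round(4))
E
```

```text
slab (array([549.8, -35.1]), array([148.9, 110.7]), 'yaw of long axis as y:', -18.67, 6285) 0.038994526101291005
fence vis (array([ 640.9, -133.5]), array([92.1, 21.8]), 'yaw of long axis as y:', -8.37, 555) 0.04480067236464591
board (array([552.9, -28.4]), array([277.7, 202.3]), 'yaw of long axis as y:', -11.08, 10814)
board local rotated x/y pct [[ 0.4479 -0.0588]
 [ 0.4491 -0.0565]
 [ 0.6421  0.2133]
 [ 0.6465  0.2162]]
fence [[ 0.6459 -0.0503]
 [ 0.6531 -0.012 ]
 [ 0.6645  0.0322]]
stop 21 [[0.5663 0.2015]
 [0.5676 0.2044]
 [0.5708 0.2066]]
```

```bash
sed -i '/^def board/,$d' h.py; cat >> h.py <<'E'
YAW=-11.1; O=np.array([.5617,-.0302])
c,s=np.cos(np.radians(YAW)),np.sin(np.radians(YAW)); RB=np.array([[c,-s],[s,c]])
def b2w(x,y): return RB@np.array([x,y])/1000+O
def w2b(p): return (np.asarray(p)[...,:2]-O)@RB*1000
def bcmd(x,y,z,yaw=0):
    print('now board',w2b(tool()[:2,3]).round(1)); cmd(*b2w(x,y),z/1000,180+YAW+yaw)
E
python3 -c "
from h import *
bcmd(-95,-10,60)"
```

```text
now board [-159.   195.1]
at [0.4433 0.1919 0.2495] psi 170.96 -> shift [-0.2827 -1.0371  0.9467] turn 0.0718
```

>>> apply_moves(
  commands=[
    [-0.07,-0.3,0.2,0.07,0],
    [-0.14,-0.6,0.4,0.07,0],
    [-0.21,-0.9,0.6,0.07,0],
    [-0.28,-1,0.8,0.07,0],
    [-0.28,-1,0.93,0.07,0],
    [-0.28,-1,0.93,0.07,0],
    [-0.28,-1,0.93,0.07,0],
  ],
)

```text
time_s: 2.4
tool_pos: [0.4677, -0.0148, 0.0642]
tool_rot: [0.0, 0.096, 0.995, 0.0]
ft_force: [1.2, -0.2, 0.5]
opening: 0.0002
gripper_force: 0.0
```

```bash
python3 -c "
from h import *
bcmd(-95,-10,26)"
```

```text
now board [-95.2  -3. ]
at [ 0.4677 -0.0148  0.0642] psi 168.98 -> shift [-0.0008 -0.0353  0.191 ] turn 0.0026
```

>>> apply_moves(
  commands=[
    [0,-0.035,0.1,0,0],
    [0,-0.035,0.195,0,0],
    [0,-0.035,0.195,0,0],
    [-0.05,-0.035,0.195,0,0],
    [-0.09,-0.035,0.195,0,0],
    [-0.12,-0.035,0.195,0,0],
    [-0.15,-0.035,0.195,0,0],
    [-0.18,-0.035,0.195,0,0],
    [-0.21,-0.035,0.195,0,0],
    [-0.23,-0.035,0.195,0,0],
    [-0.25,-0.035,0.195,0,0],
    [-0.27,-0.035,0.195,0,0],
  ],
)

```text
time_s: 3.9
tool_pos: [0.5186, -0.0331, 0.0243]
tool_rot: [-0.0, 0.097, 0.995, -0.0]
ft_force: [-3.4, 0.1, 1.3]
opening: -0.0001
gripper_force: 1.7
```

```bash
cat >> h.py <<'E'
def look(name,view=None):
    a,P=cloud('wrist'); np.savez(name+'.npz',a=a,P=P); X,Y,Z=P[...,0],P[...,1],P[...,2]
    q=w2b(P); bx,by=q[...,0],q[...,1]
    hsv=cv2.cvtColor(a,cv2.COLOR_RGB2HSV)
    m=(Z>.033)&(Z<.0425)&(bx>-100)&(bx<89)&(by>-135)&(by<109)
    m=big(m); r=rect(m,P); print('slab board',w2b(np.array(r[0])/1000).round(1),r[1],'yaw',round(r[3]-YAW,2),r[4])
    if view: cv2.imwrite('pics/%s.png'%name,a[...,::-1])
E
python3 -c "
from h import *
bcmd(-33,-10,25)
print(arm.sense()['ft_force'])
look('l1',1)"
```

```text
now board [-41.7 -11.2]
at [ 0.5186 -0.0331  0.0243] psi 168.9 -> shift [-0.0437  0.0059 -0.0038] turn -0.0001
[-3.43012434  0.11706487  1.33993823]
slab board [-24.   56.5] [45.1 18.3] yaw -31.03 1350
```

Pushing with only ~3 N; continue to the fence.

>>> apply_moves(
  commands=[
    [-0.02,0,0,0,0],
    [-0.03,0,0,0,0],
    [-0.04,0,0,0,0],
    [-0.045,0,0,0,0],
    [-0.05,0,0,0,0],
    [-0.05,0,0,0,0],
  ],
)

```text
time_s: 4.7
tool_pos: [0.5247, -0.0346, 0.0239]
tool_rot: [-0.003, 0.097, 0.995, 0.0]
ft_force: [-9.8, -0.7, 7.1]
opening: -0.0
gripper_force: 4.8
```

>>> apply_moves(
  commands=[
    [0.1,0,0,0,0],
    [0.2,0,-0.2,0,0],
    [0.2,-0.3,-0.5,0,0],
    [0.2,-0.6,-0.8,0,0],
    [0.15,-0.85,-1,0,0],
    [0.15,-0.85,-1,0,0],
    [0.15,-0.85,-1,0,0],
  ],
)

```text
time_s: 5.58
tool_pos: [0.4693, -0.2001, 0.2276]
tool_rot: [0.004, 0.098, 0.995, -0.002]
ft_force: [-0.3, 0.0, 0.4]
opening: 0.0
gripper_force: 0.0
```

```bash
python3 -c "
from h import *
look('l2',1)
bcmd(35,-130,60)"
```

```text
slab board [33.1 -3.3] [152.  113.2] yaw -1.92 8060
now board [ -59.9 -182.5]
at [ 0.4678 -0.1978  0.2257] psi 168.77 -> shift [-0.4699  0.265   0.8303] turn -0.0047
```

View pics/l2.png

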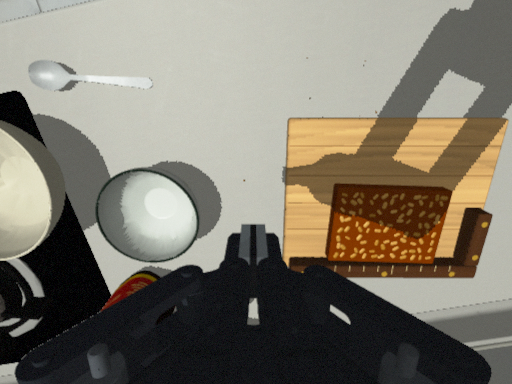

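Slab (330–450, 185–265) is now along the fence with a slight residual tilt, ~40 mm from the stop (470,240). Refit the board and go for the end push.

```bash
python3 - <<'E'
from h import *
P=np.load('l2.npz')['P']; Z=P[...,2]; q=w2b(P); bx,by=q[...,0],q[...,1]
u=np.arange(512)[None]+0*Z; v=np.arange(384)[:,None]+0*Z
b=big((Z>.013)&(Z<.023)&(u>275)&(v>110)&(v<275)); 
def fit(lo,hi,dep,ind,sel,f):
    r=[]
    for k in np.arange(lo,hi,6):
        m=sel&(abs(ind-k)<3)
        if m.sum()>5: r.append((k,np.percentile(dep[m],f)))
    r=np.array(r); p=np.polyfit(r[:,0],r[:,1],1); return 'slope deg',np.degrees(np.arctan(p[0])).round(2),'mid',np.polyval(p,(lo+hi)/2).round(1)
print('near edge -110:',fit(-130,130,bx,by,b,1))
print('-y edge -140:',fit(-100,60,by,bx,b,1)); print('+y edge 140:',fit(-100,-10,by,bx,b,99))
f=(Z>.0405)&(Z<.05)&(u>280)&(v>200)&(v<280)
print('fence 90:',fit(-60,95,bx,by,f&(bx>80)&(bx<120),2)); print('stop 110',fit(15,80,by,bx,f&(by>95)&(by<135)&(bx>5)&(bx<82),3))
sl=(Z>.033)&(Z<.0405)&(bx<89)&(bx>-60)
print('slab -x:',fit(-65,60,bx,by,sl,2),' slab -y',fit(-15,80,by,bx,sl,2),' slab +y',fit(-15,80,by,bx,sl,98))
w=(Z>.045)&(Z<.07)&(u<215)&(u>80)&(v<265); print('bowl',rect(w,P)[:2], w2b(np.array(rect(w,P)[0])/1000))
E
```

```text
near edge -110: ('slope deg', np.float64(0.04), 'mid', np.float64(-108.2))
-y edge -140: ('slope deg', np.float64(-1.1), 'mid', np.float64(-138.5))
+y edge 140: ('slope deg', np.float64(0.69), 'mid', np.float64(133.8))
fence 90: ('slope deg', np.float64(0.15), 'mid', np.float64(89.1))
stop 110 ('slope deg', np.float64(-0.3), 'mid', np.float64(108.2))
slab -x: ('slope deg', np.float64(2.18), 'mid', np.float64(-22.5))  slab -y ('slope deg', np.float64(64.71), 'mid', np.float64(-351.8))  slab +y ('slope deg', np.float64(24.31), 'mid', np.float64(100.2))
bowl (array([ 506.4, -342.9]), array([127.6, 126.5])) [   5.93613461 -317.49668078]
```

>>> apply_moves(
  commands=[
    [-0.2,0.15,0.2,0,0],
    [-0.4,0.31,0.4,0,0],
    [-0.52,0.31,0.6,0,0],
    [-0.52,0.31,0.83,0,0],
    [-0.52,0.31,0.83,0,0],
    [-0.52,0.31,0.83,0,0],
  ],
)

```text
time_s: 6.38
tool_pos: [0.5802, -0.1546, 0.0588]
tool_rot: [-0.0, 0.096, 0.995, 0.0]
ft_force: [0.5, -0.9, -0.4]
opening: -0.0002
gripper_force: 0.0
```

```bash
python3 -c "
from h import *
bcmd(45,-120,25)"
```

```text
now board [  42.1 -118.5]
at [ 0.5802 -0.1546  0.0588] psi 168.93 -> shift [-0.0147 -0.0075  0.1689] turn 0.0011
```

>>> apply_moves(
  commands=[
    [0,0,0.1,0,0],
    [0,0,0.17,0,0],
    [0,0.03,0.17,0,0],
    [0,0.08,0.17,0,0],
    [0,0.12,0.17,0,0],
    [0,0.16,0.17,0,0],
    [0,0.2,0.17,0,0],
    [0,0.23,0.17,0,0],
    [0,0.26,0.17,0,0],
    [0,0.28,0.17,0,0],
    [0,0.3,0.17,0,0],
    [0,0.3,0.17,0,0],
  ],
)

```text
time_s: 7.88
tool_pos: [0.5915, -0.0957, 0.024]
tool_rot: [-0.0, 0.097, 0.995, 0.0]
ft_force: [-0.3, -0.5, 0.7]
opening: -0.0003
gripper_force: 0.3
```

```bash
python3 -c "
from h import *
bcmd(45,-55,25); print(arm.sense()['ft_force'])"
```

```text
now board [ 41.8 -58.6]
at [ 0.5915 -0.0957  0.024 ] psi 168.9 -> shift [-0.016   0.0178 -0.0048] turn -0.0001
[-0.27825108 -0.5200348   0.67867068]
```

>>> apply_moves(
  commands=[
    [0,0.01,0,0,0],
    [0,0.02,0,0,0],
    [0,0.03,0,0,0],
    [0,0.04,0,0,0],
    [0,0.045,0,0,0],
    [0,0.05,0,0,0],
  ],
)

```text
time_s: 8.62
tool_pos: [0.5914, -0.0909, 0.0241]
tool_rot: [-0.002, 0.095, 0.995, -0.003]
ft_force: [-9.0, -24.1, 2.2]
opening: 0.0004
gripper_force: 12.6
```

>>> apply_moves(
  commands=[
    [0,0,0,0,0],
    [0,-0.15,0,0,0],
    [0.1,-0.3,-0.3,0,0],
    [0.25,-0.5,-0.6,0,0],
    [0.4,-0.6,-0.9,0,0],
    [0.4,-0.6,-0.9,0,0],
    [0.4,-0.6,-0.9,0,0],
    [0.4,-0.6,-0.9,0,0],
    [0.4,-0.6,-0.9,0,0],
  ],
)

```text
time_s: 9.75
tool_pos: [0.4917, -0.188, 0.2028]
tool_rot: [-0.001, 0.096, 0.995, 0.001]
ft_force: [-0.2, 0.1, -0.7]
opening: -0.0
gripper_force: 0.0
```

```bash
python3 - <<'E'
from h import *
look('l3')
d=np.load('l3.npz'); cv2.imwrite('pics/l3.png',cv2.resize(d['a'][90:310,260:512,::-1],None,fx=3,fy=2.7,interpolation=cv2.INTER_CUBIC)[:600,:756])
bcmd(-115,-10,60)
E
```

```text
slab board [29.1 33.1] [151.8 116.1] yaw 0.28 9833
now board [ -38.2 -168.4]
at [ 0.4918 -0.1881  0.2029] psi 168.94 -> shift [0.3817 0.7915 0.7162] turn 0.0012
```

View pics/l3.png

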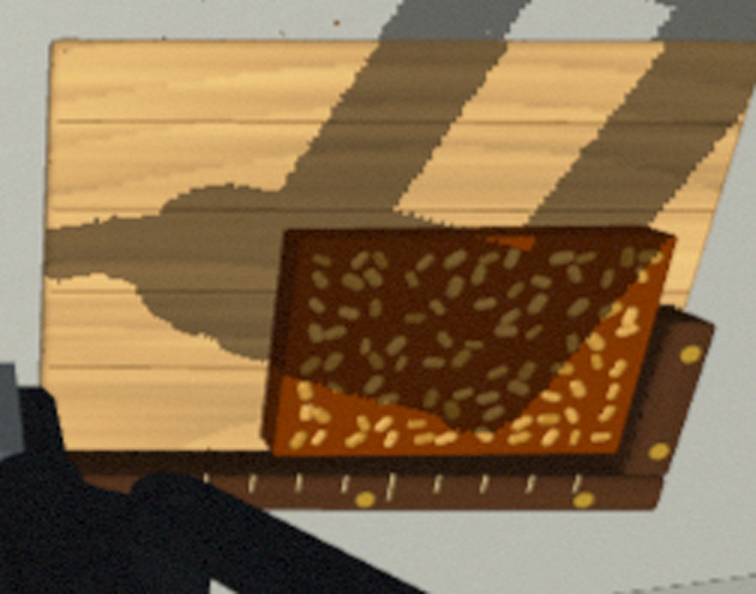

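Slab seated near the stop, but with a few mm left to the long fence; pushing +x again at its middle.

>>> apply_moves(
  commands=[
    [0.1,0.3,0.1,0,0],
    [0.2,0.6,0.25,0,0],
    [0.28,0.9,0.5,0,0],
    [0.28,1,0.7,0,0],
    [0.28,1,0.88,0,0],
    [0.28,1,0.88,0,0],
    [0.28,1,0.88,0,0],
  ],
)

```text
time_s: 10.68
tool_pos: [0.4762, 0.0179, 0.0288]
tool_rot: [0.0, 0.097, 0.995, -0.0]
ft_force: [-0.2, -0.0, -0.3]
opening: -0.0002
gripper_force: 0.0
```

```bash
python3 -c "
from h import *
bcmd(-33,35,25)"
```

```text
now board [-93.2  30.7]
at [0.4762 0.0179 0.0288] psi 168.9 -> shift [-0.301   0.0214  0.019 ] turn -0.0001
```

>>> apply_moves(
  commands=[
    [-0.06,0.02,0.02,0,0],
    [-0.15,0.02,0.02,0,0],
    [-0.22,0.02,0.02,0,0],
    [-0.24,0.02,0.02,0,0],
    [-0.26,0.02,0.02,0,0],
    [-0.28,0.02,0.02,0,0],
    [-0.295,0.02,0.02,0,0],
    [-0.305,0.02,0.02,0,0],
    [-0.315,0.02,0.02,0,0],
    [-0.32,0.02,0.02,0,0],
    [-0.32,0.02,0.02,0,0],
  ],
)

```text
time_s: 12.05
tool_pos: [0.5362, 0.0104, 0.0239]
tool_rot: [-0.003, 0.097, 0.995, 0.0]
ft_force: [-7.9, 2.2, 5.0]
opening: -0.0002
gripper_force: 4.1
```

```bash
python3 -c "
from h import *
bcmd(-33,35,25); print(arm.sense()['ft_force'])"
```

```text
now board [-32.8  34.9]
at [0.5362 0.0104 0.0239] psi 168.9 -> shift [ 0.0009  0.0005 -0.0056] turn -0.0001
[-7.89395802  2.16294733  5.00586986]
```

>>> apply_moves(
  commands=[
    [-0.01,0,0,0,0],
    [-0.025,0,0,0,0],
    [-0.04,0,0,0,0],
    [-0.04,0,0,0,0],
  ],
)

```text
time_s: 12.55
tool_pos: [0.5365, 0.0104, 0.0229]
tool_rot: [-0.01, 0.097, 0.995, 0.001]
ft_force: [-20.6, 5.8, 15.2]
opening: -0.0001
gripper_force: 10.9
```

```bash
python3 -c "
from h import *
print(arm.sense()['ft_force']);bcmd(-33,35,25)"
```

```text
[-20.58040611   5.82080733  15.19422711]
now board [-32.5  35. ]
at [0.5365 0.0104 0.0229] psi 168.89 -> shift [ 0.0025  0.0002 -0.0105] turn -0.0002
```

>>> apply_moves(
  commands=[
    [0.05,0,0,0,0],
    [0.15,0,-0.1,0,0],
    [0.15,0.2,-0.4,0.3,0],
    [0.15,0.4,-0.6,0.6,0],
    [0.15,0.6,-0.8,0.9,0],
    [0.1,0.8,-0.9,1,0],
    [0.1,1,-0.9,1,0],
    [0.1,1,-0.9,1,0],
    [0.1,1,-0.9,1,0],
  ],
)

```text
time_s: 13.68
tool_pos: [0.5662, 0.208, 0.2041]
tool_rot: [0.0, 0.34, 0.941, -0.0]
ft_force: [-0.4, 0.5, -0.3]
opening: 0.0001
gripper_force: 0.0
```

```bash
python3 -c "
from h import *
cmd(.527,.286,.2,111)"
```

```text
at [0.5662 0.208  0.2041] psi 140.28 -> shift [0.4001 0.1747 0.0203] turn 1.022
```

>>> apply_moves(
  commands=[
    [0.2,0.1,0,0.3,0],
    [0.4,0.17,0,0.6,0],
    [0.4,0.17,0,0.9,0],
    [0.4,0.17,0,1,0],
    [0.4,0.17,0,1,0],
    [0.4,0.17,0,1,0],
  ],
)

```text
time_s: 14.42
tool_pos: [0.5263, 0.2847, 0.2042]
tool_rot: [0.0, 0.562, 0.827, -0.0]
ft_force: [0.2, -1.1, -0.6]
opening: 0.0
gripper_force: 0.0
```

```bash
python3 - <<'E'
from h import *
a,P=cloud('wrist'); np.savez('e1.npz',a=a,P=P); cv2.imwrite('pics/e1.png',a[...,::-1])
Z=P[...,2]; near=np.hypot(P[...,0]-.502,P[...,1]-.351)<.14
for lo,hi in ((.016,.028),(.05,.058)): 
    m=big(near&(Z>lo)&(Z<hi)); print(lo,rect(m,P),np.median(Z[m]))
cmd(.502,.351,.1,111)
E
```

```text
0.016 (array([470.9, 405.5]), array([18.2, 58.6]), 'yaw of long axis as y:', 20.73, 923) 0.022422270565628788
0.05 (array([495.5, 340.9]), array([14.1, 87.6]), 'yaw of long axis as y:', 21.57, 1152) 0.05406288020240907
at [0.5263 0.2849 0.2042] psi 111.59 -> shift [0.3523 0.0087 0.5209] turn 0.0207
```

View pics/e1.png

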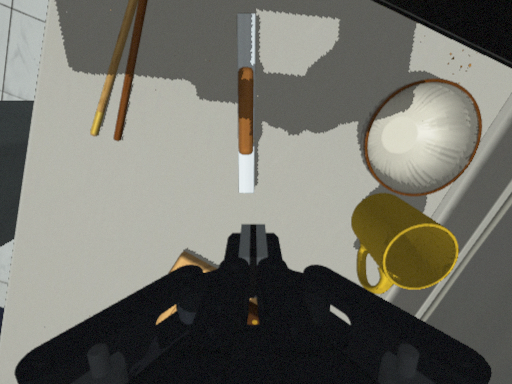

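Straightedge seen from (247,12) to (247,192), grip (246,68–153), aligned with the tool; bystander bowl and mug are well to the right.

```bash
python3 -c "
from h import *
cmd(.4955,.3409,.027,111.3)"
```

```text
at [0.5263 0.2849 0.2042] psi 111.59 -> shift [ 0.3173 -0.0401  0.8859] turn 0.0103
```

>>> apply_moves(
  commands=[
    [0.16,-0.02,0.1,0.01,50],
    [0.317,-0.04,0.3,0.01,50],
    [0.317,-0.04,0.5,0.01,50],
    [0.317,-0.04,0.7,0.01,50],
    [0.317,-0.04,0.8,0.01,50],
    [0.317,-0.04,0.886,0.01,50],
    [0.317,-0.04,0.886,0.01,50],
    [0.317,-0.04,0.886,0.01,50],
  ],
)

```text
time_s: 15.48
tool_pos: [0.4961, 0.3418, 0.0278]
tool_rot: [0.0, 0.564, 0.826, 0.001]
ft_force: [-0.3, -0.2, 0.3]
opening: 0.0501
gripper_force: 0.0
```

>>> apply_moves(
  commands=[
    [0,0,0,0,0],
    [0,0,0,0,0],
    [0,0,0,0,0],
    [0,0,0,0,0],
    [0,0,0,0,0],
    [0,0,0,0,0],
  ],
  force=60,
)

```text
time_s: 16.23
tool_pos: [0.496, 0.3419, 0.028]
tool_rot: [0.0, 0.564, 0.826, 0.001]
ft_force: [0.0, 0.7, 6.6]
opening: 0.0147
gripper_force: 59.8
```

```bash
python3 -c "
from h import *
bcmd(-60,35,100,-90)
print(arm.sense()['tool_pos'],arm.sense()['opening'])"
```

```text
now board [-136.1  352.5]
at [0.496  0.3419 0.028 ] psi 111.32 -> shift [-1.5441 -0.5294 -0.3608] turn 1.1316
[0.4960355  0.34192673 0.02803383] 0.01473373300140839
```

>>> apply_moves(
  commands=[
    [0,0,-0.2,0,0],
    [0,0,-0.4,0,0],
    [-0.2,-0.08,-0.4,0.2,0],
    [-0.45,-0.18,-0.4,0.4,0],
    [-0.7,-0.3,-0.4,0.7,0],
    [-0.95,-0.4,-0.4,1,0],
    [-1,-0.45,-0.4,1,0],
    [-1,-0.45,-0.4,1,0],
    [-1,-0.45,-0.4,1,0],
  ],
)

```text
time_s: 17.35
tool_pos: [0.4845, 0.1236, 0.1072]
tool_rot: [-0.0, 0.75, 0.661, 0.0]
ft_force: [-0.4, -0.6, -3.0]
opening: 0.015
gripper_force: 59.2
```

```bash
python3 -c "
from h import *
bcmd(-60,35,100,-90)
s=arm.sense();print(s['opening'],s['ft_force'])"
```

```text
now board [-105.3  136.1]
at [0.4845 0.1236 0.1072] psi 82.75 -> shift [-0.5197  0.1923  0.0356] turn 0.1343
0.014997730337468642 [-0.42226594 -0.61290592 -3.03378978]
```

>>> apply_moves(
  commands=[
    [-0.2,0.08,0,0.13,0],
    [-0.4,0.16,0,0.13,0],
    [-0.52,0.19,0,0.13,0],
    [-0.52,0.19,0.1,0.13,0],
    [-0.52,0.19,0.2,0.13,0],
    [-0.52,0.19,0.2,0.13,0],
    [-0.52,0.19,0.2,0.13,0],
  ],
)

```text
time_s: 18.23
tool_pos: [0.5093, 0.0154, 0.0675]
tool_rot: [0.0, 0.771, 0.636, 0.0]
ft_force: [-0.7, 0.4, -2.4]
opening: 0.0151
gripper_force: 59.1
```

```bash
python3 -c "
from h import *
bcmd(-30,35,46,-90)
s=arm.sense();print(s['opening'],s['ft_force'])
look('l4',1)"
```

```text
now board [-60.2  34.6]
at [0.5093 0.0154 0.0675] psi 79.03 -> shift [0.0014 0.1511 0.1075] turn 0.0047
0.015135948934654708 [-0.74097448  0.37354806 -2.40650242]
slab board [33.7 22.9] [169.8 110.6] yaw 0.0 29583
```

View pics/l4.png

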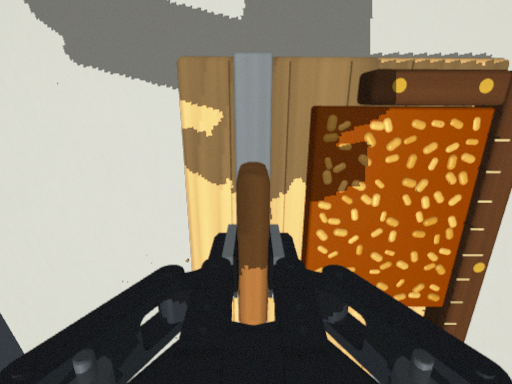

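Bar held parallel over the board at (253,55–320), slab in the corner at (310–490,105–305). Lower it, then slide toward the slab.

```bash
python3 - <<'E'
from h import *
P=np.load('l4.npz')['P']; Z=P[...,2]; q=w2b(P); bx,by=q[...,0],q[...,1]
sl=(Z>.034)&(Z<.0415)&(bx>-40)&(bx<100)&(by<112); sl=sl&(by>0)
f=(Z>.0415)&(Z<.05)
for k in (10,30,50,70,90): 
    m=sl&(abs(by-k)<3); g=f&(abs(by-k)<3)&(bx>80)
    print(k,np.percentile(bx[m],[1,99]).round(1),np.percentile(bx[g],[2,98]).round(1))
for k in (0,20,40,60,75):
    m=sl&(abs(bx-k)<3); g=f&(abs(bx-k)<3)&(by>95); print('x',k,np.percentile(by[m],99).round(1),np.percentile(by[g],[2,98]).round(1) if g.any() else '')
E
```

```text
10 [-21.1  88.5] [ 87.6 107. ]
30 [-21.2  89.1] [ 88.3 106.8]
50 [-20.9  89. ] [ 88.  107.1]
70 [-20.8  89. ] [ 87.7 103.2]
90 [-20.9  89.1] [87.9 97.5]
x 0 107.0 
x 20 107.1 [109.5 128.1]
x 40 107.1 [109.  128.1]
x 60 107.2 [109.  128.2]
x 75 106.9 [109.1 128.2]
```

>>> apply_moves(
  commands=[
    [0,0,0.05,0.005,0],
    [0,0,0.09,0.005,0],
    [0,0,0.1,0.005,0],
    [0,0,0.108,0.005,0],
    [0,0,0.108,0.005,0],
  ],
)

```text
time_s: 18.9
tool_pos: [0.5082, 0.0145, 0.046]
tool_rot: [-0.0, 0.773, 0.635, -0.0]
ft_force: [-1.9, 0.4, 5.8]
opening: 0.0152
gripper_force: 60.2
```

Slab is flush on the long fence but shows ~2 mm gap at the stop. I set the bar down here (20 mm clear of the slab), re-push the end, then return.

>>> apply_moves(
  commands=[
    [0,0,0,0,15],
    [0,0,0,0,30],
    [0,0,0,0,40],
    [0,0,0,0,40],
    [0,0,-0.2,0,40],
    [0,0,-0.4,0,40],
    [-0.25,0.2,-0.4,0,0],
    [-0.5,0.4,-0.4,0,0],
    [-0.78,0.5,-0.4,0,0],
    [-0.78,0.5,-0.3,0,0],
    [-0.78,0.5,-0.1,0,0],
    [-0.78,0.5,-0.1,0,0],
  ],
)

```text
time_s: 20.4
tool_pos: [0.5737, -0.1571, 0.0628]
tool_rot: [-0.003, 0.773, 0.635, -0.002]
ft_force: [0.2, 1.0, 0.8]
opening: -0.0002
gripper_force: 0.0
```

```bash
python3 -c "
from h import *
bcmd(45,-70,25,-90)
s=arm.sense();print(s['opening'],s['ft_force'])"
```

```text
now board [  36.2 -122.2]
at [ 0.5737 -0.1571  0.0628] psi 78.77 -> shift [0.2609 0.0447 0.1891] turn -0.0045
-0.00022201873082933885 [0.24343219 0.97148948 0.80119618]
```

>>> apply_moves(
  commands=[
    [0,0.02,0.1,0,0],
    [0,0.02,0.19,0,0],
    [0,0.02,0.19,0,0],
    [0.1,0.02,0.19,0,0],
    [0.2,0.02,0.19,0,0],
    [0.28,0.02,0.19,0,0],
    [0.31,0.02,0.19,0,0],
    [0.33,0.02,0.19,0,0],
    [0.35,0.02,0.19,0,0],
    [0.36,0.02,0.19,0,0],
    [0.37,0.02,0.19,0,0],
  ],
)

```text
time_s: 21.78
tool_pos: [0.5943, -0.0889, 0.0276]
tool_rot: [0.001, 0.772, 0.635, -0.002]
ft_force: [-4.7, -15.5, 1.3]
opening: 0.0002
gripper_force: 8.0
```

```bash
python3 -c "
from h import *
bcmd(45,-50,25,-90)
s=arm.sense();print(s['opening'],s['ft_force'])"
```

```text
now board [ 43.2 -51.3]
at [ 0.5943 -0.0889  0.0276] psi 78.88 -> shift [0.0067 0.0088 0.0128] turn -0.0009
0.00018820279614831248 [ -4.65969173 -15.45755714   1.34981874]
```

>>> apply_moves(
  commands=[
    [-0.02,0,0,0,0],
    [-0.1,0,0,0,0],
    [-0.1,0,-0.25,0,40],
    [-0.05,-0.1,-0.5,0,40],
    [0.15,-0.3,-0.5,0,40],
    [0.4,-0.5,-0.5,0,40],
    [0.4,-0.5,-0.5,0,40],
    [0.4,-0.5,-0.5,0,40],
    [0.4,-0.5,-0.5,0,40],
  ],
)

```text
time_s: 22.9
tool_pos: [0.5134, 0.0106, 0.1276]
tool_rot: [0.001, 0.773, 0.634, 0.0]
ft_force: [-0.7, -0.3, 0.7]
opening: 0.0403
gripper_force: 0.0
```

```bash
python3 - <<'E'
from h import *
look('l5')
P=np.load('l5.npz')['P']; Z=P[...,2]; q=w2b(P); bx,by=q[...,0],q[...,1]
sl=(Z>.034)&(Z<.0415)&(bx>-25)&(bx<100)&(by<112); f=(Z>.0415)&(Z<.05)
for k in (10,30,50,70,90): print(k,np.percentile(bx[sl&(abs(by-k)<3)],[1,99]).round(1),np.percentile(bx[f&(abs(by-k)<3)&(bx>80)],[2,98]).round(1))
for k in (20,40,60,75): print('x',k,np.percentile(by[sl&(abs(bx-k)<3)],99).round(1),np.percentile(by[f&(abs(bx-k)<3)&(by>95)],[2,98]).round(1))
g=big((Z>.066)&(Z<.08)&(bx>-90)&(bx<-30)&(by>-20)); r=rect(g,P); print('grip',w2b(np.array(r[0])/1000),r)
g=big((Z>.034)&(Z<.0455)&(bx>-90)&(bx<-35)); r=rect(g,P); print('bar',w2b(np.array(r[0])/1000),r,np.median(Z[g]))
cmd(.5082,.0145,.046,79.0)
E
```

```text
slab board [33.8 19.3] [177.8 110.4] yaw -0.01 18840
10 [-20.9  88.5] [ 87.7 106.4]
30 [-21.   88.9] [ 88.  106.9]
50 [-21.   88.6] [ 88.3 107. ]
70 [-21.1  88.9] [ 88.2 107. ]
90 [-20.9  89. ] [ 88.4 107. ]
x 20 107.4 [108.9 128.2]
x 40 107.3 [108.9 128.2]
x 60 107.3 [108.8 128.1]
x 75 107.2 [108.8 128.1]
grip [-61.08563723  33.4657276 ] (array([508.2,  14.4]), array([88.8, 14.5]), 'yaw of long axis as y:', -11.16, 1947)
bar [-60.65584331  97.24154808] (array([520.9,  76.9]), array([70.1, 19.1]), 'yaw of long axis as y:', -11.18, 1711) 0.04045028710846402
at [0.5133 0.0106 0.1275] psi 78.71 -> shift [ 0.0145 -0.029   0.4074] turn -0.01
```

The residual is percentile bias (1 % of the slab length), and the end is hard against the stop. Re-grasp the bar.

>>> apply_moves(
  commands=[
    [0.015,-0.03,0.1,-0.01,40],
    [0.015,-0.03,0.2,-0.01,40],
    [0.015,-0.03,0.3,-0.01,40],
    [0.015,-0.03,0.4,-0.01,40],
    [0.015,-0.03,0.405,-0.01,40],
    [0.015,-0.03,0.405,-0.01,0],
    [0.015,-0.03,0.405,-0.01,0],
    [0.015,-0.03,0.405,-0.01,0],
    [0.015,-0.03,0.405,-0.01,0],
    [0.015,-0.03,0.405,-0.01,0],
  ],
  force=60,
)

```text
time_s: 24.2
tool_pos: [0.5076, 0.0157, 0.0472]
tool_rot: [0.001, 0.771, 0.637, 0.0]
ft_force: [-0.5, -1.9, 7.2]
opening: 0.0149
gripper_force: 59.8
```

```bash
python3 -c "
from h import *
bcmd(-31,35,46,-90)
s=arm.sense();print(s['opening'],s['ft_force'])"
```

```text
now board [-62.   34.6]
at [0.5076 0.0157 0.0472] psi 79.09 -> shift [0.0016 0.1548 0.006 ] turn 0.0067
0.014882703656172962 [-0.45680363 -1.88567352  7.16889416]
```

>>> apply_moves(
  commands=[
    [0,0,-0.005,0,0],
    [0,0.04,-0.005,0.005,0],
    [0,0.08,-0.005,0.005,0],
    [0,0.11,-0.005,0.005,0],
    [0,0.13,-0.005,0.005,0],
    [0,0.145,-0.005,0.005,0],
    [0,0.155,-0.005,0.005,0],
    [0,0.165,-0.005,0.005,0],
    [0,0.17,-0.005,0.005,0],
    [0,0.17,-0.005,0.005,0],
  ],
)

```text
time_s: 25.45
tool_pos: [0.5375, 0.01, 0.0471]
tool_rot: [-0.002, 0.772, 0.636, -0.002]
ft_force: [-5.9, 1.5, 2.6]
opening: 0.0147
gripper_force: 59.3
```

```bash
python3 -c "
from h import *
bcmd(-31,35,46,-90)
s=arm.sense();print(s['opening'],s['ft_force'])"
```

```text
now board [-31.5  34.8]
at [0.5375 0.01   0.0471] psi 78.94 -> shift [0.0012 0.0024 0.0057] turn 0.0014
0.014685349296327619 [-5.87320721  1.45642951  2.64495671]
```

>>> apply_moves(
  commands=[
    [0,0.01,0,0,0],
    [0,0.02,0.005,0,0],
    [0,0.02,0.005,0,0],
    [0,0.01,0.01,0,0],
    [0,0,0.01,0,0],
    [0,-0.005,0.01,0,0],
    [0,-0.005,0.01,0,15],
    [0,-0.01,0.01,0,18],
    [0,-0.01,0.01,0,25],
    [0,-0.01,0.01,0,35],
    [0,-0.01,0.01,0,35],
  ],
  force=20,
)

```text
time_s: 26.82
tool_pos: [0.5386, 0.0098, 0.0454]
tool_rot: [0.0, 0.772, 0.636, 0.0]
ft_force: [-0.1, 0.8, -0.2]
opening: 0.0349
gripper_force: 0.0
```

```bash
python3 -c "
from h import *
bcmd(-31,35,46,-90)
s=arm.sense();print(s['opening'],s['ft_force'])"
```

```text
now board [-30.4  34.8]
at [0.5386 0.0098 0.0454] psi 78.94 -> shift [ 0.001  -0.0032 -0.003 ] turn 0.0015
0.03487997935484651 [-0.08038864  0.84460331 -0.20263111]
```

Released without force. Rise, back away toward the robot's side, and check.

>>> apply_moves(
  commands=[
    [0,0,-0.1,0,35],
    [0,0,-0.3,0,35],
    [0,0,-0.5,0,35],
    [-0.3,0,-0.8,0,35],
    [-0.6,0,-0.9,0,35],
    [-0.8,0,-0.9,0,35],
    [-0.8,0,-0.9,0,35],
    [-0.8,0,-0.9,0,35],
    [-0.8,0,-0.9,0,35],
  ],
)

```text
time_s: 27.95
tool_pos: [0.5074, -0.1457, 0.2249]
tool_rot: [-0.001, 0.771, 0.636, -0.0]
ft_force: [-0.1, -0.8, -0.5]
opening: 0.035
gripper_force: 0.0
```

```bash
python3 - <<'E'
from h import *
a,P=cloud('wrist'); np.savez('f.npz',a=a,P=P); Z=P[...,2]; q=w2b(P); bx,by=q[...,0],q[...,1]
i=np.where((abs(bx-20)<70)&(abs(by-35)<120)&(Z<.1)&(Z>0)); v0,v1,u0,u1=i[0].min(),i[0].max(),i[1].min(),i[1].max(); print(v0,v1,u0,u1)
c=a[v0:v1,u0:u1,::-1]; k=min(800/c.shape[1],600/c.shape[0]); cv2.imwrite('pics/f.png',cv2.resize(c,None,fx=k,fy=k,interpolation=cv2.INTER_CUBIC)[:600,:800])
g=big((Z>.066)&(Z<.08)&(bx>-60)&(bx<0)); r=rect(g,P); print('grip',w2b(np.array(r[0])/1000),r[1:])
g=big((Z>.0375)&(Z<.047)&(bx>-45)&(bx<-19)&(by>-75)); r=rect(g,P); print('bar',w2b(np.array(r[0])/1000),r[1:],np.median(Z[g]))
E
```

```text
0 134 237 370
grip [-30.80739398  16.78286258] (array([55.8, 14.3]), 'yaw of long axis as y:', -11.56, 948)
bar [-29.7030262  -35.07463805] (array([61.8, 20.7]), 'yaw of long axis as y:', -11.47, 910) 0.04047422059251804
```

View pics/f.png

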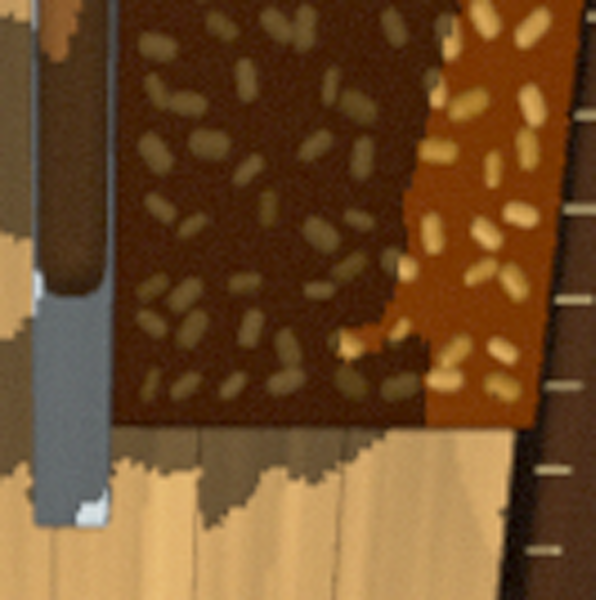

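The lower end of the bar (35–110, 0–525) lies against the slab's free side with ~27 mm overhang, and the slab sits against the fence. Check the stop end.

>>> apply_moves(
  commands=[
    [0.2,0,0,0,35],
    [0.5,0,0,0,35],
    [0.7,0,0,0,35],
    [0.7,0,0,0,35],
    [0.7,0,0,0,35],
    [0.7,0,0,0,35],
  ],
)

```text
time_s: 28.75
tool_pos: [0.5343, -0.0103, 0.2254]
tool_rot: [0.0, 0.772, 0.636, -0.0]
ft_force: [0.4, 0.3, -0.0]
opening: 0.0353
gripper_force: 0.0
```

```bash
python3 - <<'E'
from h import *
a,P=cloud('wrist'); np.savez('f2.npz',a=a,P=P); Z=P[...,2]; q=w2b(P); bx,by=q[...,0],q[...,1]
i=np.where((abs(bx-20)<80)&(by>40)&(by<140)&(Z<.1)&(Z>0)); v0,v1,u0,u1=i[0].min(),i[0].max(),i[1].min(),i[1].max()
c=a[v0:v1,u0:u1,::-1]; k=min(800/c.shape[1],600/c.shape[0]); cv2.imwrite('pics/f2.png',cv2.resize(c,None,fx=k,fy=k,interpolation=cv2.INTER_CUBIC)[:600,:800])
sl=(Z>.034)&(Z<.0415)&(bx>-15)&(bx<95)&(by<112)&(by>85); f=(Z>.0415)&(Z<.05)&(by>95)
for k in (20,40,60,75): print('x',k,np.percentile(by[sl&(abs(bx-k)<3)],98).round(1),np.percentile(by[f&(abs(bx-k)<3)],[2,98]).round(1))
g=big((Z>.0375)&(Z<.047)&(bx>-45)&(bx<-20.5)&(by>60)); r=rect(g,P); print('bar',w2b(np.array(r[0])/1000),r[1:],by[g].max())
E
```

```text
x 20 108.1 [109.2 128. ]
x 40 108.2 [108.4 128. ]
x 60 107.5 [108.4 128. ]
x 75 107.5 [108.3 128. ]
bar [-29.92773558 101.63966078] (array([59.5, 18.9]), 'yaw of long axis as y:', -11.48, 847) 131.37794101327856
```

View pics/f2.png

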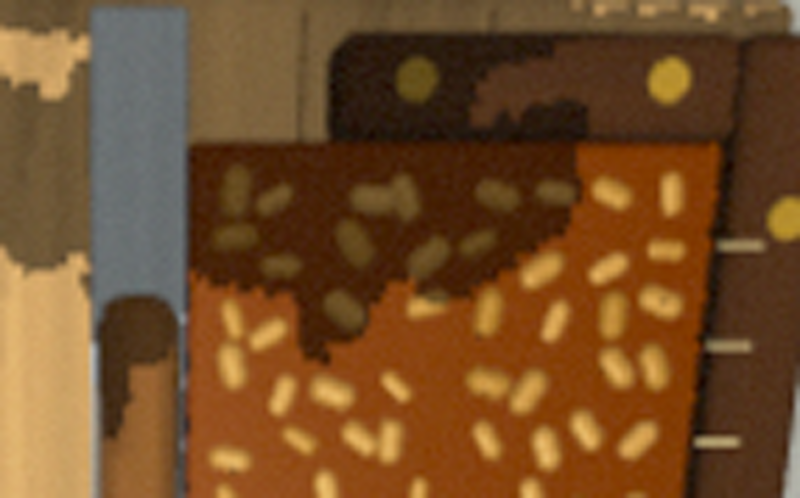

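The slab's end (row ~143) is flush with the stop, its side is flush with the fence (col ~720), and the bar (92–188) is snug, reaching past the end. Robot is clear; handing in.

```bash
python3 -c "
from bench import arm
print(arm.job_done())"
```

```text
the job is handed in; nothing more can be done
None
```

The slab is home in the corner, flush along the long fence and against the short stop. The straightedge lies flat and snug along its whole free side, and the job was handed in at about 29 s without moving the bowls, mug or bottles.

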